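# Feed a bronze wear pad home in the guide channel with the push stick

## Task

Pick up the wooden push stick by its grip and, with its tip, feed the bronze wear pad off the apron, through the guide channel and past the sprung jaw until it is pressed firmly home against the nose of the orange stop; keep the stick bearing on it for a moment, but gently, never ramming it. Then draw the stick out and leave it lying on the bench clear of the guide. Do not touch the pad with the fingers, and leave the carton, the canister and the bearing ring where they are.

Things in the scene. Friction and masses are not known exactly. Their poses are not given: they have to be found in the camera images.
- stick_grip (a point): Wooden push stick, 180 mm long, 0.11 kg, lying on the bench: a dark grip block 70 long x 18 wide x 45 high at its rear and a pale bar 10 wide x 14 high that runs forward from the foot of the block. This point is the centre of the grip block, 22.5 mm above the stick's underside and on its centre line; x runs along the stick to the tip, z up. Grip it across its 18 mm width.
- stick_tip (a point): Middle of the blunt front end face of the stick's bar: 145 mm ahead of stick_grip along x and 7 mm above the stick's underside (15.5 mm below stick_grip). The bar reaches 110 mm ahead of the front of the grip block.
- guide: Guide fixed to the bench, 210 x 80 mm, 27 mm high. Origin: on the bench surface, under the centre of its base plate; +x is the feed direction, z up. Its floor is 6 mm above the bench. Open loading apron from x = -105 to -30 mm; side wings narrow from 40 mm apart at x = -30 to 25 mm at x = 0, where the channel begins. All centred on y = 0.
- channel_mouth (a point): Start of the guide's channel, on its floor and centre line, at the guide's x = 0; same axes as the guide. The channel runs on to x = 105 mm, 25 mm wide and 18 mm high inside; from x = 10 lips overhang it and leave a 14 mm wide slot in its top, too narrow for the pad.
- jaw_place (a point): Sprung red jaw in the channel's +y wall (this point: at the wall, guide x = 53, y = 12.5 mm). It sticks 4.5 mm into the channel, with a lead-in ramp from x = 20 to 44 and a flat to x = 63 mm; the pad pushes it aside. Pushing the pad past it takes some 1 to 6 N, varying with friction; the pad then stays where it is left.
- pad: Bronze wear pad, a plain block 45 long (x) x 22 wide (y) x 16 high, about 0.13 kg. Origin at its centre; x along its length, towards the channel. It starts loose on the guide's apron, somewhat off centre and askew.
- pad_front (a point): Centre of the pad's front end face, 22.5 mm ahead of the pad's centre along x.
- backstop: Orange stop block fixed in the channel, 22 wide, 17 high, black knob. Origin on its front face (towards the pad), centre line, channel floor; x is the feed direction. A rigid steel screw nose, 10 mm across, sticks out of that face by 3 to 15 mm, set anew each run and not measured: feel for it. Home = pad pressed on the nose with some 5 N beyond the jaw's drag for half a second. Over 20 N of stick on pad is ramming.
- carton: Bystander: orange carton 70 x 100 x 60 mm. Origin under its centre.
- canister: Bystander: yellow canister, 66 mm across, 110 high, upright. Origin under its centre.
- bearing: Bystander: steel bearing ring, 72 mm across, 20 high, lying flat. Origin under its centre.
Not all that is in view belongs to the job. Leave any pink or turquoise look-alike of the part that bears stick_grip alone.

How it is judged:
On the way, in this order (a step that is already met when the one before it is completed fails the run):
1. the stick is pushing the pad inside the channel (x of pad in the frame of guide above 0.005 m and contact force between stick and pad above 0.2 N and y of pad in the frame of guide between -0.004 and 0.004 m and angle between the x axis of pad and the x axis of guide, either way round below 0.12 rad), for 0.05 s.
2. the stick presses the pad home against the stop's nose (contact force between pad and backstop above 3 N and contact force between stick and pad above 3 N and x of pad_front in the frame of backstop above -0.0165 m and y of pad in the frame of guide between -0.004 and 0.004 m and angle between the x axis of pad and the x axis of guide, either way round below 0.12 rad), for 0.3 s.
At the end, for the whole second after the job is handed in: The pad is at rest in the channel, its front at most 16.5 mm short of the stop block's face, within 4 mm of the centre line and 0.12 rad of the channel's direction; the stick is released, at rest, lying level on the bench, touching neither guide nor pad (x of pad_front in the frame of backstop above -0.0165 m and y of pad in the frame of guide between -0.004 and 0.004 m and angle between the x axis of pad and the x axis of guide, either way round below 0.12 rad and linear speed of pad below 0.01 m/s and height (world z) of stick_grip below 0.026 m and angle between stick_grip's own x axis and vertical between 1.42 and 1.72 rad and contact force between stick and guide below 0.05 N and contact force between stick and pad below 0.05 N and linear speed of stick below 0.02 m/s).
It fails at once if the stick rams the pad with more than 20 N (contact force between stick and pad above 20 N).
It fails at once if the stick jams against the guide with more than 25 N (contact force between stick and guide above 25 N).
It fails at once if the fingers touch the pad (contact force between the fingers and pad above 0.5 N).
It fails at once if a bystander is moved by more than 15 mm (distance of any of carton, canister, bearing from where it was at the start of the episode above 0.015 m).
It also fails if it takes over 61 s, if anything falls off the work surface, if the arm or the gripper's body presses on something with over 40 N, if the wrist force passes 120 N, or if a joint passes its speed limit or range.

## Robot

A 6-joint arm with a two-finger parallel gripper is mounted at the origin on the work surface. World frame = base frame: x ahead of the robot, y to its left, z up, the work surface at z = 0. Lengths are in m, angles in rad, forces in N, time in s.
With the tool pointing down it reaches from about 0.3 to 0.75 m from the base axis. Payload 8.5 kg.
Tool frame: the origin (TCP) lies at the very end of the fingers, on their centre line; the grasp point (between the pads) lies robot.grasp_offset behind it (robot.grasp_offset is the distance from the TCP to the grasp point, in m); z points along the fingers, x is the direction in which the jaws open and shut, and the axes are right-handed (so a half turn about z gives the same grasp; the last joint's range is limited). The gripper opens to 85 mm and grips with 20 to 120 N. Pads are 22 mm wide; open, the fingers measure 114 mm over their backs; the gripper's body (76 mm by 85 mm) begins 54 mm behind the grasp point. The pads swing forward as they close: fully open they stand 13 mm farther back than shut.
Start: joints at [-1.481, 0.381, 1.297, -0, 1.464, -0.215], TCP at [0.165, -0.525, 0.231] pointing down, gripper open.
Joint ranges: [-3.11, 3.11], [-0.89, 2.33], [0.22, 2.48], [-1.42, 4.56], [0.17, 2.85], [-2.88, 2.88]. Speed limits (rad/s): [2.39, 2.39, 3.14, 3.14, 3.14, 3.14].

## Interface

Orientations are given as a unit quaternion [w, x, y, z].
In Python, from rig import robot gives the robot as it stands.
- The arm moves only by the tool servo_tool, never from a script. Its argument "increments" is a list of rows, each a list of 2 entries, a list of its own where there are three numbers: the shift along the tool's x, y, z in units of 25 mm (1.0 is 25 mm), then the turn about the tool's z in units of 8 degrees (1.0 is 8 degrees). In form: [[[x, y, z], twist], ...]. A call has 1 to 8 rows; each row is the pose to reach, as a shift and turn from the pose commanded when the call began, along the tool's axes at that moment; what a row does not reach only later rows make up. A row lasts 1/10 s, in which the tool goes at most 50 mm and 8.59 degrees, less where a joint would pass 70% of its speed; a pose out of reach is approached as far as the arm can. A call with a gripper value outside its range is refused whole. "gripper" is the closure, from 0 (fully open) to 1 (shut), set as the call begins (left out, the last holds). The fingers move at their own pace and stop on an object; the grip force is fixed at half the most. Time passes only in rows, so rows that repeat a pose let the fingers close. It gives the time, the measured TCP pose, the force and the opening at its end, in the units of the state.
- robot.read_state(): the state, without advancing time (a new reading comes with each control period).
- robot.capture(name): name is "scene" or "side" or "wrist"; returns the picture (480x640x3 uint8, red, green, blue); there is no depth.
- robot.camera_info(name): a dict with "fx", "fy", "cx", "cy" (pixels), "k1" (the pictures are not rectified: a ray, as slopes to the right and down, at radius r is drawn at 1 + k1 r^2 times it, then the intrinsics apply), "R" (3x3) and "t" (3): a world point X has camera coordinates R X + t; the wrist camera has in their place "tool_from_camera" (4x4, takes a point from camera to tool coordinates, whose origin is the TCP and whose axes are the tool frame's). Camera axes: x right, y down, z forward; pixel columns grow to the right and rows downward; lengths in m; the calibration is good to about 2 mm. A picture is of the moment at which its call begins: read the wrist's pose just before it. camera_info takes no time and is no camera call.
- robot.finish_job(): hands the job in, once; it reports no verdict.
The state is a dict: "time_s": time; "joint_positions": joint angles; "qd": joint speeds; "tau": joint torques, N m; "tool_pos": TCP position; "tcp_rot": TCP orientation; "ft_force": force on the tool from outside, world axes, zero at the start; "ft_torque": the same for the moment, N m; "width": finger opening in m.
Only numpy, scipy, OpenCV 4.12 (cv2) and the standard library are available. Lean on these libraries where they do the work, as an engineer would, in place of code of your own. Each camera call takes 0.05 s, during which the arm holds its last target.

## Working session

There is one attempt and no reset: what is moved stays moved. The work goes in short steps, Python scripts to look and compute and a tool call to move; the robot and the scene stay as the last step left them, time stands still between calls to the robot, and variables do not carry over. Pictures are saved under pics/ and viewed, and the job is handed in when it is done.

Besides the shell and the picture viewer there is one more tool, called after "Request:" by a JSON object that holds its "method" and its "body", one argument or row to a line. servo_tool: Moves the arm, as the interface text tells. Its arguments: {"type":"object","properties":{"increments":{"type":"array","items":{"type":"array"}},"gripper":{"type":"number"}},"required":["increments"]}

```bash
ls; mkdir -p pics
python3 - <<'E'
from rig import robot
import cv2
s=robot.read_state();print(s)
print(robot.grasp_offset)
for n in("scene","side","wrist"):
    im=robot.capture(n);cv2.imwrite(f"pics/{n}0.png",im[:,:,::-1]);print(n,robot.camera_info(n))
E
```

```text
pics
{'time_s': 0.0, 'joint_positions': array([-1.48130358e+00,  3.81224056e-01,  1.29827633e+00, -4.09267407e-06,
        1.46361056e+00, -2.15294016e-01]), 'qd': array([ 4.61837366e-04, -6.43725849e-04,  1.55442317e-03, -7.21456655e-04,
       -4.33219081e-04,  2.82222716e-05]), 'tau': array([ 8.11445443e-04, -4.48469818e+01, -2.31272560e+01, -1.93163387e-04,
        4.81316252e-03,  6.07723996e-05]), 'tool_pos': array([ 0.16502185, -0.52434552,  0.23069147]), 'tcp_rot': array([-5.68133171e-04,  8.06253509e-01, -5.91569694e-01, -5.03519322e-04]), 'ft_force': array([-0.21091681,  0.69573143,  0.59884787]), 'ft_torque': array([-0.01829009, -0.04098265, -0.03003561]), 'width': 0.08531080013526667}
0.0187
scene {'fx': 554.1755112198069, 'fy': 554.1755112198069, 'cx': 322.4318787432979, 'cy': 241.6002451025731, 'k1': 0.0009232807594829142, 'R': array([[ 0.19074825,  0.98157103,  0.01155055],
       [ 0.84068349, -0.15727193, -0.51818607],
       [-0.50681986,  0.10855344, -0.85518991]]), 't': array([-0.09556994, -0.4634756 ,  1.59961043])}
side {'fx': 540.5088350149782, 'fy': 540.5088350149782, 'cx': 318.94778210807766, 'cy': 243.65692030412495, 'k1': 0.005684317042568564, 'R': array([[-0.9950539 , -0.09919169,  0.0053616 ],
       [-0.06100724,  0.56762303, -0.8210251 ],
       [ 0.07839551, -0.81729132, -0.57086692]]), 't': array([0.55542536, 0.0504576 , 1.10188957])}
wrist {'fx': 387.7182604998976, 'fy': 387.7182604998976, 'cx': 317.2588635819634, 'cy': 237.00393255030903, 'k1': -0.015035530597141885, 'tool_from_camera': array([[ 9.99999621e-01,  2.61787268e-04,  8.30529004e-04,
        -1.90254908e-03],
       [-5.09375179e-04,  9.49404143e-01,  3.14056545e-01,
        -8.02644360e-02],
       [-7.06291672e-04, -3.14056849e-01,  9.49403917e-01,
        -1.41049365e-01],
       [ 0.00000000e+00,  0.00000000e+00,  0.00000000e+00,
         1.00000000e+00]])}
```

View pics/scene0.png

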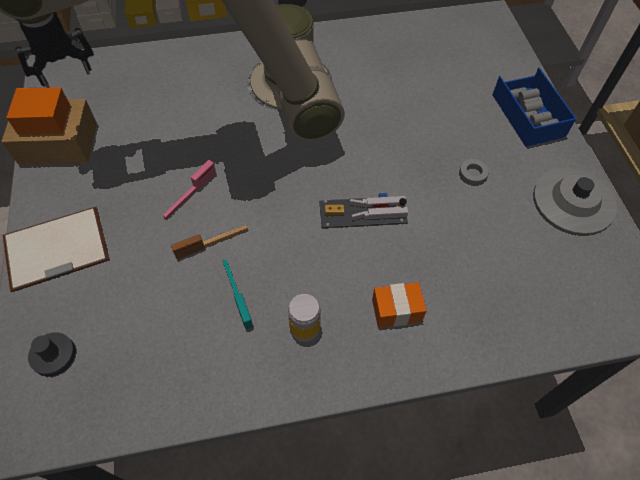

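View pics/side0.png

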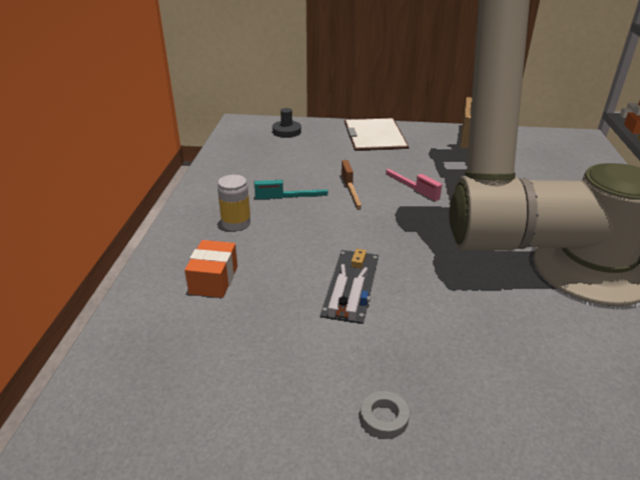

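View pics/wrist0.png

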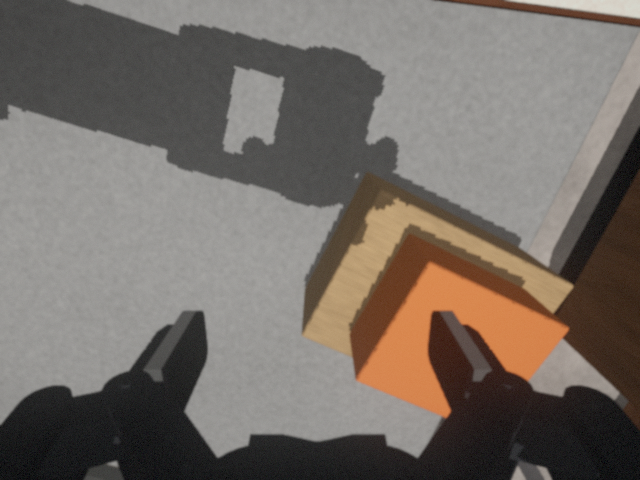

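The scene picture shows the stick (block at 187,246, tip at 247,228), the guide (centre 363,210) with the pad at (334,210), and the knob at about (402,202). The feed runs to the right in this picture. The pink and turquoise sticks are decoys. Next I'll take the rough positions by casting rays.

```bash
cat > h.py <<'E'
import numpy as np, cv2
from rig import robot
from scipy.spatial.transform import Rotation as Ro
def Rt(q): return Ro.from_quat([q[1],q[2],q[3],q[0]]).as_matrix()
def campose(n,s=None):
    i=robot.camera_info(n)
    if n=="wrist":
        s=s or robot.read_state(); T=np.eye(4);T[:3,:3]=Rt(s['tcp_rot']);T[:3,3]=s['tool_pos']
        M=T@i['tool_from_camera']; return i,M[:3,:3],M[:3,3]
    return i,i['R'].T,-i['R'].T@i['t']
def und(i,uv):
    a=(np.atleast_2d(uv).astype(float)-[i['cx'],i['cy']])/[i['fx'],i['fy']]
    b=a.copy()
    for _ in range(10): b=a/(1+i['k1']*(b**2).sum(1,keepdims=True))
    return b
def ray(cp,uv,z):
    i,R,c=cp; b=und(i,uv); d=np.c_[b,np.ones(len(b))]@R.T
    return c+d*((z-c[2])/d[:,2])[:,None]
def proj(cp,X):
    i,R,c=cp; p=(np.atleast_2d(X)-c)@R; a=p[:,:2]/p[:,2:]
    a=a*(1+i['k1']*(a**2).sum(1,keepdims=True)); return a*[i['fx'],i['fy']]+[i['cx'],i['cy']]
E
python3 - <<'E'
from h import *
np.set_printoptions(precision=4,suppress=True)
c=campose('scene');d=campose('side')
def p(n,a,z): print(n,ray(c,a,z)[0])
p('grip front/back top',(200,238),.045);p('b',(173,247),.045);p('tip',(247,228),.014)
for q in [(320,200),(404,196),(407,223),(322,227)]: p('guide',q,.006)
p('pad',(334,210),.022);p('canister',(305,303),.11);p('carton',(400,297),.06);p('bearing',(474,168),.02)
for q in [(343,251),(378,256),(364,320),(323,315)]: print('side guide',ray(d,q,.006)[0])
print('side tip',ray(d,(359,205),.014)[0])
for n in ("scene",):
    im=cv2.imread('pics/scene0.png')
    cv2.imwrite('pics/z1.png',cv2.resize(im[150:270,160:420],None,fx=3,fy=3,interpolation=cv2.INTER_CUBIC))
E
```

```text
grip front/back top [ 0.5152 -0.2888  0.045 ]
b [ 0.528  -0.3506  0.045 ]
tip [ 0.4876 -0.1807  0.014 ]
guide [0.4335 0.0069 0.006 ]
guide [0.4598 0.2156 0.006 ]
guide [0.5391 0.2013 0.006 ]
guide [ 0.5126 -0.0034  0.006 ]
pad [0.48   0.0324 0.022 ]
canister [ 0.7502 -0.0855  0.11  ]
carton [0.751  0.1191 0.06  ]
bearing [0.4168 0.4106 0.02  ]
side guide [0.5072 0.0015 0.006 ]
side guide [0.4338 0.0116 0.006 ]
side guide [0.4567 0.2086 0.006 ]
side guide [0.5306 0.2033 0.006 ]
side tip [ 0.4809 -0.1778  0.014 ]
```

View pics/z1.png

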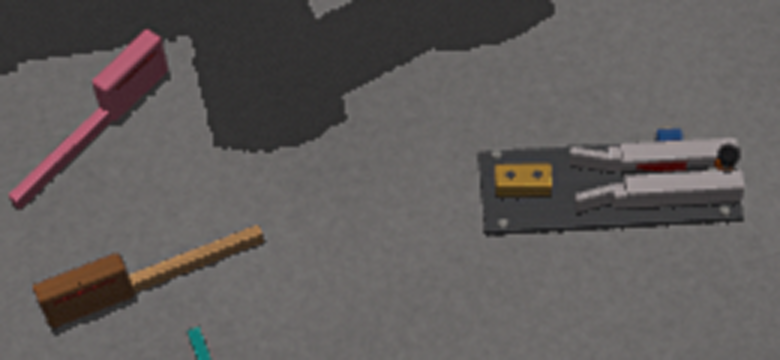

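```bash
cat >> h.py <<'E'
def az(s=None):
    R=Rt((s or robot.read_state())['tcp_rot']); return np.degrees(np.arctan2(R[1,0],R[0,0]))
def go(p,a,s=None):
    s=s or robot.read_state(); R=Rt(s['tcp_rot'])
    # commanded orientation is taken as exactly down
    sh=R.T@(np.array(p)-s['tool_pos'])/.025
    tw=-((a-az(s)+180)%360-180)/8
    print('shift',np.round(sh,3),'twist',round(tw,3))
E
python3 -c "
from h import *
go([.52,-.31,.20],14)"
```

```text
shift [ -3.92  -16.118   1.243] twist -10.817
```

Request:
{"method": "servo_tool", "body": {
  "increments": [
    [[-3.9,-16.1,1.2],-10.8],
    [[-3.9,-16.1,1.2],-10.8],
    [[-3.9,-16.1,1.2],-10.8],
    [[-3.9,-16.1,1.2],-10.8],
    [[-3.9,-16.1,1.2],-10.8],
    [[-3.9,-16.1,1.2],-10.8],
    [[-3.9,-16.1,1.2],-10.8],
    [[-3.9,-16.1,1.2],-10.8]
  ]
}}

```text
time_s: 0.95
tool_pos: [0.5083, -0.3172, 0.2021]
tcp_rot: [-0.0, 1.0, -0.03, -0.0]
ft_force: [-0.2, 0.4, 0.1]
width: 0.0854
```

```bash
python3 -c "
from h import *
go([.52,-.31,.20],14);print(az())"
```

```text
shift [ 0.451 -0.316  0.085] twist -2.178
-3.426007804543145
```

Request:
{"method": "servo_tool", "body": {
  "increments": [
    [[0.4,-0.3,0],-2.2],
    [[0.4,-0.3,0],-2.2],
    [[0.4,-0.3,0],-2.2],
    [[0.4,-0.3,0],-2.2]
  ]
}}

```text
time_s: 1.35
tool_pos: [0.517, -0.312, 0.2022]
tcp_rot: [-0.0, 0.993, 0.118, -0.0]
ft_force: [0.2, 0.5, 0.7]
width: 0.0852
```

Run:
```python
from h import *
s=robot.read_state();print(s['tool_pos'],az(s),s['qd'])
im=robot.capture('wrist');cv2.imwrite('pics/w1.png',im[:,:,::-1])
np.save('w1.npy',np.r_[s['tool_pos'],s['tcp_rot']])
```

```text
[ 0.51696715 -0.31195371  0.20223542] 13.590909859268983 [-0.00967915 -0.00423099  0.00150933  0.00130936  0.00038999  0.00752461]
```

View pics/w1.png

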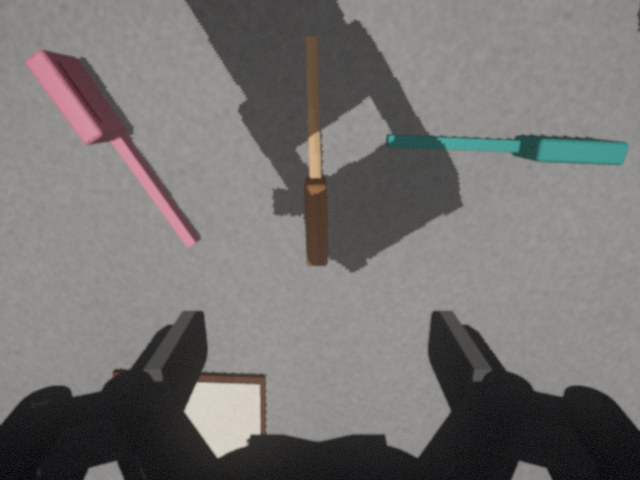

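The wrist view shows the stick running straight ahead: tip at about (312,37), bar-to-block joint at about (316,180), and block rear at about (317,265). I'll zoom in.

Run:
```python
from h import *
im=cv2.imread('pics/w1.png')
a=im[170:275,260:370];b=im[25:130,260:370]
cv2.imwrite('pics/w1z.png',np.hstack([cv2.resize(x,None,fx=3.6,fy=3.6,interpolation=cv2.INTER_CUBIC) for x in(a,b)]))
```

```text
(no output)
```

View pics/w1z.png

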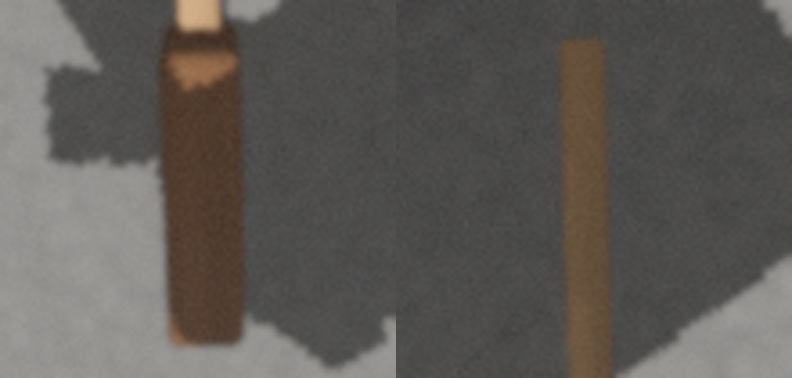

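Run:
```python
from h import *
np.set_printoptions(precision=4,suppress=True)
w=np.load('w1.npy');s=dict(tool_pos=w[:3],tcp_rot=w[3:])
c=campose('wrist',s)
f=ray(c,(315.8,184.7),.045)[0];r=ray(c,(317.2,265),.045)[0];t=ray(c,(311.9,36.1),.014)[0];j=ray(c,(315.5,178),.014)[0]
print(f,r,t,j,np.linalg.norm(f-r),np.linalg.norm(t-j))
l=ray(c,(260+162/3.6,184.7),.045)[0];q=ray(c,(260+240/3.6,184.7),.045)[0];print('w',np.linalg.norm(l-q))
d=(t-r)[:2];a=np.degrees(np.arctan2(d[1],d[0]));u=d/np.linalg.norm(d)
print('az',a,'center',(f+r)[:2]/2,'from tip',t[:2]-145e-3*u)
```

```text
[ 0.5091 -0.2866  0.045 ] [ 0.526  -0.3518  0.045 ] [ 0.4805 -0.1813  0.014 ] [ 0.5088 -0.2868  0.014 ] 0.06727306129698653 0.10925524342796064
w 0.0168158190368499
az 104.936575124027 center [ 0.5176 -0.3192] from tip [ 0.5179 -0.3214]
```

```bash
python3 -c "
from h import *
go([.5177,-.3203,.012],14.9)"
```

```text
shift [-0.044  0.327  7.614] twist -0.165
```

Request:
{"method": "servo_tool", "body": {
  "increments": [
    [[0,0.33,2],-0.16],
    [[0,0.33,4],-0.16],
    [[0,0.33,5],-0.16],
    [[0,0.33,5.5],-0.16],
    [[0,0.33,5.5],-0.16],
    [[0,0.33,5.5],-0.16]
  ]
}}

```text
time_s: 2.0
tool_pos: [0.5197, -0.3206, 0.0665]
tcp_rot: [0.001, 0.991, 0.131, 0.001]
ft_force: [0.8, 0.5, -0.4]
width: 0.0857
```

Run:
```python
from h import *
s=robot.read_state();print(s['tool_pos'],az(s),s['ft_force'])
go([.5177,-.3203,.012],14.9)
im=robot.capture('wrist');cv2.imwrite('pics/w2.png',im[:,:,::-1])
```

```text
[ 0.51971201 -0.32060709  0.06648335] 15.031999318008648 [ 0.79810005  0.50555369 -0.374316  ]
shift [-0.078 -0.038  2.179] twist 0.016
```

View pics/w2.png

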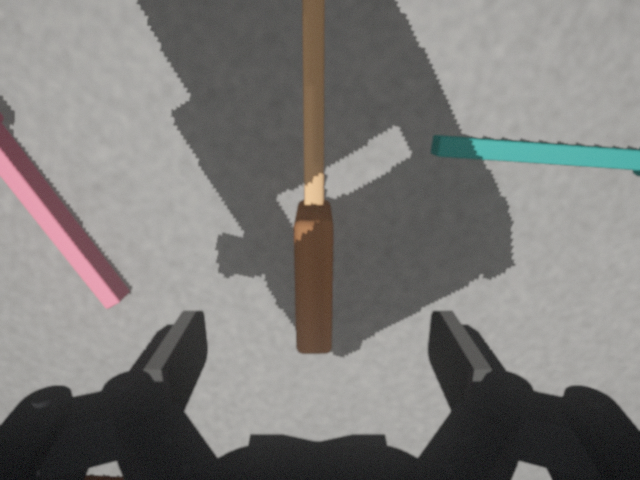

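The block is centred between the fingers, at u≈314 against a finger centre of about 318. I'll go down and close.

Request:
{"method": "servo_tool", "body": {
  "increments": [
    [[-0.08,-0.04,1],0],
    [[-0.08,-0.04,1.8],0],
    [[-0.08,-0.04,2.18],0],
    [[-0.08,-0.04,2.18],0],
    [[-0.08,-0.04,2.18],0]
  ]
}}

```text
time_s: 2.55
tool_pos: [0.5176, -0.3199, 0.0117]
tcp_rot: [0.001, 0.991, 0.131, 0.001]
ft_force: [-0.7, -0.8, -0.5]
width: 0.0856
```

Request:
{"method": "servo_tool", "body": {
  "increments": [
    [[0,0,0],0],
    [[0,0,0],0],
    [[0,0,0],0],
    [[0,0,0],0],
    [[0,0,0],0],
    [[0,0,0],0],
    [[0,0,0],0],
    [[0,0,0],0]
  ],
  "gripper": 1
}}

```text
time_s: 3.35
tool_pos: [0.5171, -0.3196, 0.0107]
tcp_rot: [0.0, 0.991, 0.131, 0.0]
ft_force: [-0.1, -0.2, 4.4]
width: 0.017
```

```bash
python3 -c "
from h import *
go([.57,.06,.25],-7)"
```

```text
shift [  6.    -14.103  -9.577] twist 2.762
```

Request:
{"method": "servo_tool", "body": {
  "increments": [
    [[0,0,-0.8],0],
    [[0,0,-2],0],
    [[0,0,-3.2],0],
    [[0,0,-4],0]
  ]
}}

```text
time_s: 3.75
tool_pos: [0.5171, -0.3195, 0.112]
tcp_rot: [0.0, 0.991, 0.131, 0.0]
ft_force: [-0.6, -0.4, -1.6]
width: 0.0172
```

Request:
{"method": "servo_tool", "body": {
  "increments": [
    [[0.8,-1.6,-1],0.5],
    [[1.6,-3.2,-2],1],
    [[2.4,-5,-3],1.5],
    [[3.2,-7,-4],2],
    [[4,-9,-5],2.7],
    [[4.8,-11,-5.5],2.7],
    [[5.6,-13,-5.5],2.7],
    [[6,-14.1,-5.5],2.75]
  ]
}}

```text
time_s: 4.55
tool_pos: [0.5685, 0.0485, 0.2475]
tcp_rot: [0.0, 0.998, -0.06, 0.0]
ft_force: [1.2, -0.4, -1.6]
width: 0.0174
```

Request:
{"method": "servo_tool", "body": {
  "increments": [
    [[0,0,0],0],
    [[0,0,0],0]
  ]
}}

```text
time_s: 4.75
tool_pos: [0.5684, 0.0476, 0.2466]
tcp_rot: [0.0, 0.998, -0.059, -0.001]
ft_force: [0.6, -0.3, -1.1]
width: 0.0177
```

Run:
```python
from h import *
s=robot.read_state();print(s['tool_pos'],az(s),s['qd'],s['ft_force'],s['ft_torque'])
im=robot.capture('wrist');cv2.imwrite('pics/w3.png',im[:,:,::-1])
np.save('w3.npy',np.r_[s['tool_pos'],s['tcp_rot']])
for n in('side','scene'):
  cv2.imwrite(f'pics/{n}3.png',robot.capture(n)[:,:,::-1])
```

```text
[0.56835047 0.04757473 0.2466208 ] -6.770956879151557 [-0.04885466  0.00214509  0.00413112 -0.00324678 -0.00264087 -0.00561046] [ 0.64295146 -0.25518802 -1.09716573] [-0.03656933  0.04082514  0.0049601 ]
```

View pics/w3.png

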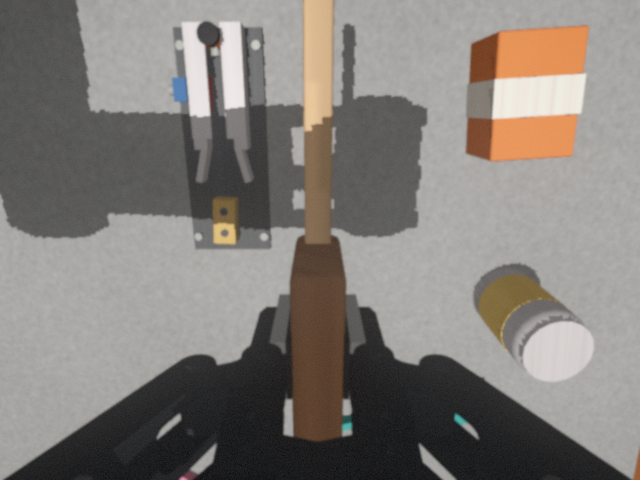

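View pics/side3.png

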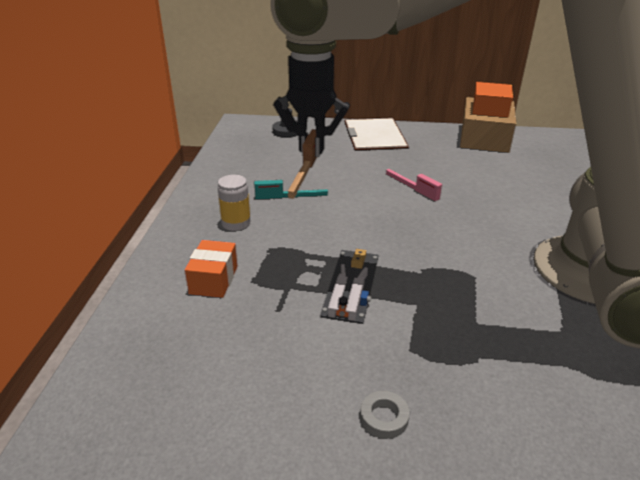

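The wrist view shows the guide's corners at about (174,27), (262,27), (271,248) and (195,248). The pad is at (225,220), the wing tips at about (202,182) and (249,181), and the knob at (208,34). The stick is held straight along the view. I'll zoom in.

Run:
```python
from h import *
im=cv2.imread('pics/w3.png')
a=im[10:140,160:280];b=im[130:260,160:280]
z=np.hstack([cv2.resize(x,None,fx=3.3,fy=4,interpolation=cv2.INTER_CUBIC) for x in(a,b)])
cv2.imwrite('pics/w3z.png',np.clip(z.astype(float)*1.5,0,255).astype(np.uint8))
```

```text
(no output)
```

View pics/w3z.png

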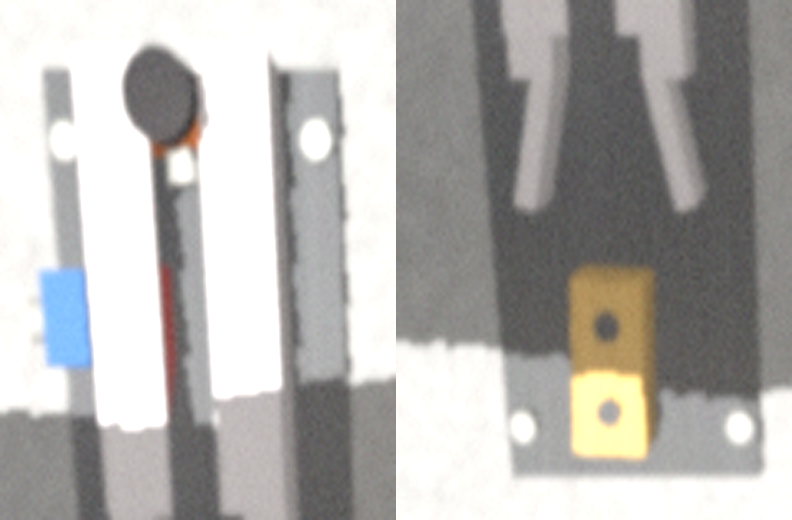

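```bash
cat > m3.py <<'E'
from h import *
np.set_printoptions(precision=4,suppress=True)
w=np.load('w3.npy');s=dict(tool_pos=w[:3],tcp_rot=w[3:]);c=campose('wrist',s)
Z=lambda x,y:((160+x/3.3,10+y/4) if x<396 else (160+(x-396)/3.3,130+y/4))
P=lambda x,y,z: ray(c,Z(x,y),z)[0]
fl,fr,nl,nr=P(43,68,.006),P(340,70,.006),P(513,473,.006),P(762,473,.006)
n=np.linalg.norm
print('len',n(fl-nl),n(fr-nr),'wid',n(fl-fr),n(nl-nr))
ctr=(fl+fr+nl+nr)/4;d=(fl+fr-nl-nr)[:2];d/=n(d);a=np.degrees(np.arctan2(d[1],d[0]))
d2=(fr-fl+nr-nl)[:2];print('guide',ctr[:2],'az',a,'cross az+90',np.degrees(np.arctan2(d2[1],d2[0]))+90)
def G(p): q=(p-ctr)[:2];return np.array([q@d,q@[-d[1],d[0]]])
for nm,x,y,z in [('pad fl',571,270,.022),('pad fr',643,270,.022),('pad rl',572,457,.022),('pad rr',640,459,.022),('bolt',606,326,.022),('bolt2',609,411,.022),('wingL',525,207,.027),('wingR',690,208,.027),('nose tip',181,185,.014),('nose root',181,150,.014),
  ('slotL',152,200,.027),('slotR',203,200,.027),('slotL2',167,420,.027),('slotR2',212,420,.027),('chL',512,78,.027),('chR',690,78,.027),('lip',0,0,0)]:
    if z: print(nm,G(P(x,y,z))*1000)
if __name__=='__main__':
  # held stick: expected vs seen
  R=Rt(s['tcp_rot']);print('stick axis tool -y az',np.degrees(np.arctan2(-R[1,1],-R[0,1])))
E
python3 m3.py
```

```text
len 0.20807014799534138 0.20733696129884488 wid 0.07963529167038641 0.0792194354177014
guide [0.4853 0.1047] az 83.12951950479828 cross az+90 83.01280414235859
pad fl [-46.0818  12.2742]
pad fr [-46.0486  -8.758 ]
pad rl [-93.7971  15.8947]
pad rr [-94.2758  -4.7341]
bolt [-59.9621   3.066 ]
bolt2 [-81.6821   3.7633]
wingL [-29.9276  22.7731]
wingR [-30.1036 -24.1488]
nose tip [79.3477  2.644 ]
nose root [86.3967  2.1003]
slotL [74.8918  7.2419]
slotR [74.8758 -5.9877]
slotL2 [29.8938  7.007 ]
slotR2 [29.8926 -5.1458]
chL [-0.253  23.6446]
chR [ -0.2214 -25.7098]
stick axis tool -y az 83.22906131754496
```

Run:
```python
from h import *
im=cv2.imread('pics/w3.png')
a=im[225:445,270:365];b=im[0:220,270:365]
z=np.hstack([cv2.resize(x,None,fx=4,fy=2.7,interpolation=cv2.INTER_CUBIC) for x in(a,b)])
cv2.imwrite('pics/w3y.png',np.clip(z.astype(float)*1.8,0,255).astype(np.uint8))
im=cv2.imread('pics/side3.png')[40:210,240:360]
s=cv2.imread('pics/scene3.png');cv2.imwrite('pics/s3z.png',cv2.resize(im,None,fx=3.5,fy=3.5,interpolation=cv2.INTER_CUBIC))
```

```text
(no output)
```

View pics/w3y.png

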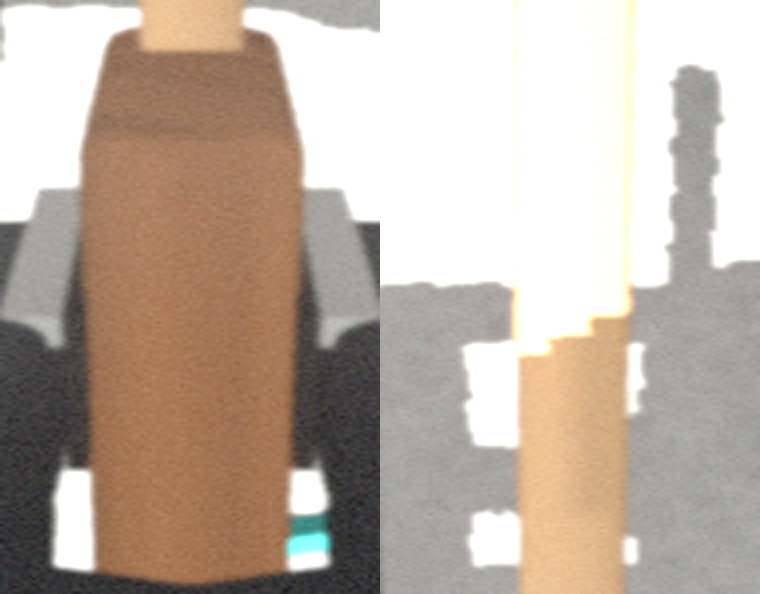

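View pics/s3z.png

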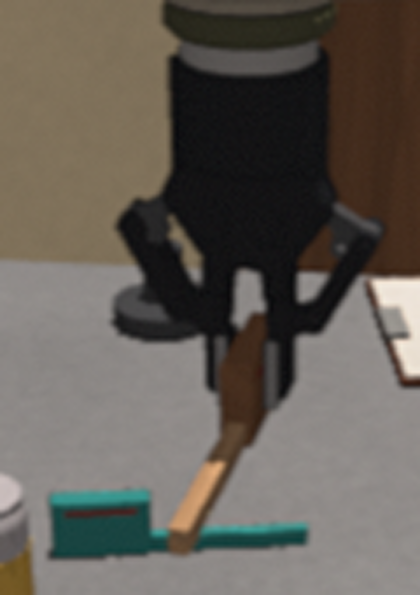

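View pics/scene3.png

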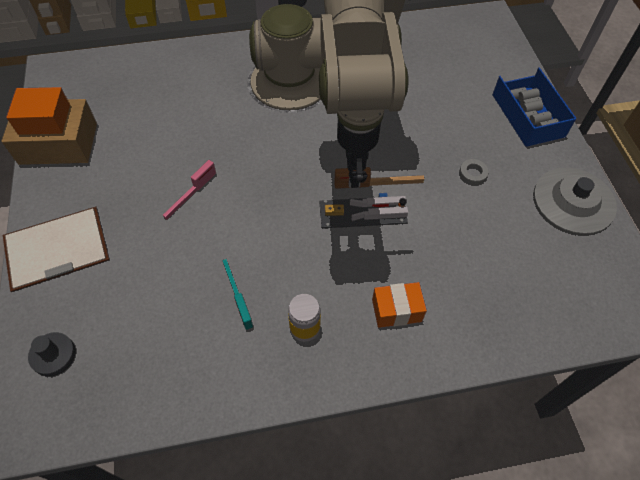

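Run:
```python
from h import *
np.set_printoptions(precision=4,suppress=True)
w=np.load('w3.npy');s=dict(tool_pos=w[:3],tcp_rot=w[3:]);c=campose('wrist',s)
R=Rt(s['tcp_rot']);tz=w[2]
T=lambda p:(R.T@(p-w[:3]))*1000
print('joint',T(ray(c,(318.1,243.5),tz+.0033)[0]),'far',T(ray(c,(318.1,2),tz+.0033)[0]),'blk front',T(ray(c,(317.9,275),tz+.0343)[0]))
# tip: middle of front end face, 2 views
tip_exp=w[:3]+R@np.array([0,-.145,.0107-.007]);print('exp tip',tip_exp)
for n in('scene','side'): print(n,proj(campose(n),tip_exp),'top',proj(campose(n),tip_exp+[0,0,.007]))
import cv2
ps=[]
def P(n):
    i=robot.camera_info(n);return np.c_[i['R'],i['t']]
x1=und(robot.camera_info('scene'),(424,180.5)).T;x2=und(robot.camera_info('side'),(290.5,197)).T
X=cv2.triangulatePoints(P('scene'),P('side'),x1,x2);print('tri',(X[:3]/X[3]).ravel())
im=cv2.imread('pics/scene3.png')[150:240,320:440];im2=cv2.imread('pics/side3.png')[160:220,260:340]
cv2.imwrite('pics/t3.png',np.hstack([cv2.resize(im,(480,360),interpolation=2),cv2.resize(im2,(320*360//240,360),interpolation=2)[:, :320]]))
```

```text
joint [ -0.8318 -34.0314  -3.3096] far [  -0.9258 -114.1232   -3.3342] blk front [ -0.9769 -34.8884 -34.3098]
exp tip [0.5854 0.1916 0.2429]
scene [[425.1984 178.3896]] top [[425.7931 176.2376]]
side [[290.5312 195.516 ]] top [[290.421  191.6279]]
tri [0.5864 0.1892 0.2385]
```

View pics/t3.png

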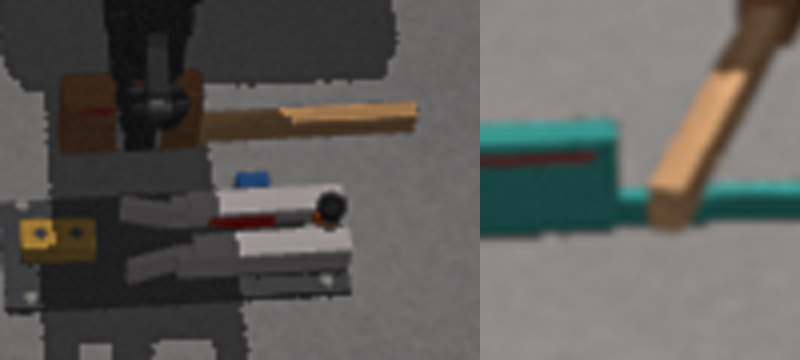

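```bash
cat >> h.py <<'E'
AZ=83.1
CTR=np.array([.4858,.1047]);D=np.array([np.cos(np.radians(AZ)),np.sin(np.radians(AZ))]);N=np.array([-D[1],D[0]])
def tipgo(x,y,z,s=None):
    "tip at guide x,y (mm); TCP height z"
    s=s or robot.read_state()
    p=CTR+D*(x-145)/1000+N*y/1000
    q=(s['tool_pos'][:2]-CTR)*1000
    print('tip now',np.round([q@D+145,q@N],2),'z',round(s['tool_pos'][2],4),'az err',round(az(s)+90-AZ,2),'F feed/left/z',np.round([s['ft_force'][:2]@D,s['ft_force'][:2]@N,s['ft_force'][2]],2))
    go([*p,z],AZ-90,s)
E
python3 -c "
from h import *
tipgo(-112,3.5,.10)"
```

```text
tip now [ 96.13 -89.23] z 0.2467 az err -0.09 F feed/left/z [-0.02  0.06 -0.59]
shift [-3.691  8.329  5.874] twist -0.011
```

Request:
{"method": "servo_tool", "body": {
  "increments": [
    [[-0.5,1,0.2],0],
    [[-1,2.2,0.5],0],
    [[-1.6,3.6,1],0],
    [[-2.2,5,1.8],0],
    [[-2.8,6.4,2.8],0],
    [[-3.3,7.5,4],0],
    [[-3.6,8.1,5],0],
    [[-3.7,8.3,5.6],0]
  ]
}}

```text
time_s: 5.7
tool_pos: [0.4499, -0.1505, 0.1055]
tcp_rot: [-0.0, 0.998, -0.062, -0.001]
ft_force: [-0.2, 0.0, -0.4]
width: 0.0173
```

Request:
{"method": "servo_tool", "body": {
  "increments": [
    [[0,0,0.3],0],
    [[0,0,0.3],0],
    [[0,0,0.3],0]
  ]
}}

```text
time_s: 6.0
tool_pos: [0.4523, -0.1485, 0.1002]
tcp_rot: [0.0, 0.998, -0.06, 0.0]
ft_force: [-0.1, -0.4, -0.9]
width: 0.0171
```

```bash
python3 -c "
from h import *
tipgo(-112,3.5,.0187)"
```

```text
tip now [-110.37    2.87] z 0.1002 az err -0.01 F feed/left/z [-0.37  0.06 -0.94]
shift [-0.028  0.064  3.262] twist -0.001
```

Request:
{"method": "servo_tool", "body": {
  "increments": [
    [[-0.03,0.06,0.8],0],
    [[-0.03,0.06,1.8],0],
    [[-0.03,0.06,2.6],0],
    [[-0.03,0.06,3.1],0],
    [[-0.03,0.06,3.26],0],
    [[-0.03,0.06,3.26],0],
    [[-0.03,0.06,3.26],0]
  ]
}}

```text
time_s: 6.7
tool_pos: [0.4515, -0.1498, 0.019]
tcp_rot: [0.0, 0.998, -0.06, 0.001]
ft_force: [-0.0, -0.1, -1.2]
width: 0.0174
```

Run:
```python
from h import *
tipgo(-112,3.5,.0187)
for n in('scene','side'):
  cv2.imwrite(f'pics/{n}4.png',robot.capture(n)[:,:,::-1])
a=cv2.imread('pics/scene4.png')[160:250,260:420];b=cv2.imread('pics/side4.png')[190:330,310:390]
cv2.imwrite('pics/t4.png',np.hstack([cv2.resize(a,(533,300),interpolation=2).repeat(1,0),cv2.resize(b,(240,420),interpolation=2)[:300]]))
cv2.imwrite('pics/t4b.png',cv2.resize(b,(400,600)[:2] if 0 else (320,560),interpolation=2))
```

```text
tip now [-111.8     3.46] z 0.019 az err 0.02 F feed/left/z [-0.11  0.02 -1.2 ]
shift [-0.002  0.008  0.013] twist 0.003
```

View pics/t4.png

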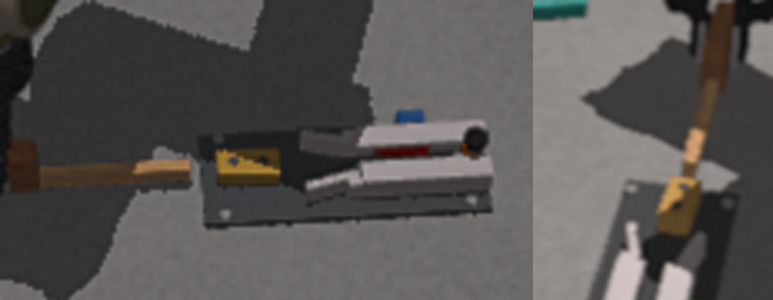

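View pics/t4b.png

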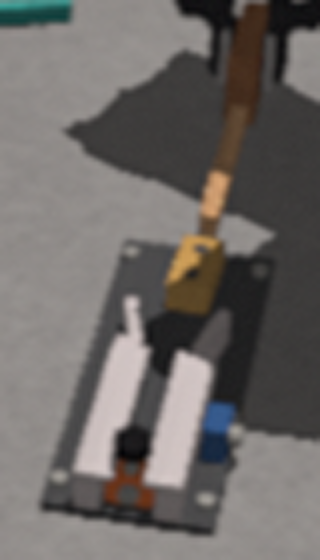

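Request:
{"method": "servo_tool", "body": {
  "increments": [
    [[0,-0.15,0],0],
    [[0,-0.3,0],0],
    [[0,-0.45,0],0],
    [[0,-0.57,0],0],
    [[0,-0.65,0],0],
    [[0,-0.73,0],0],
    [[0,-0.81,0],0],
    [[0,-0.89,0],0]
  ]
}}

```text
time_s: 7.6
tool_pos: [0.4537, -0.1276, 0.0181]
tcp_rot: [0.0, 0.998, -0.06, 0.0]
ft_force: [0.2, -0.8, -0.7]
width: 0.0175
```

Run:
```python
from h import *
tipgo(-50,0,.0187)
```

```text
tip now [-89.47   3.96] z 0.0181 az err -0.01 F feed/left/z [-0.78 -0.31 -0.69]
shift [ 0.158 -1.579 -0.022] twist -0.001
```

Contact shows a drag of about 0.7 N, as expected. Now I'll push diagonally towards the centre line.

Request:
{"method": "servo_tool", "body": {
  "increments": [
    [[0.01,-0.1,-0.01],0],
    [[0.02,-0.22,-0.01],0],
    [[0.04,-0.36,-0.02],0],
    [[0.05,-0.5,-0.02],0],
    [[0.07,-0.65,-0.02],0],
    [[0.085,-0.8,-0.02],0],
    [[0.1,-0.95,-0.02],0],
    [[0.11,-1.05,-0.02],0]
  ]
}}

```text
time_s: 8.4
tool_pos: [0.4595, -0.1015, 0.0186]
tcp_rot: [-0.0, 0.998, -0.06, -0.0]
ft_force: [-0.6, 0.4, -0.3]
width: 0.017
```

Run:
```python
from h import *
tipgo(-50,0,.0187)
for n in('scene','wrist'):
  cv2.imwrite(f'pics/{n}5.png',robot.capture(n)[:,:,::-1])
a=cv2.imread('pics/scene5.png')[160:250,260:420]
cv2.imwrite('pics/t5.png',cv2.resize(a,(800,450),interpolation=2))
```

```text
tip now [-62.83   1.29] z 0.0186 az err 0.01 F feed/left/z [ 0.3   0.61 -0.27]
shift [ 0.052 -0.513 -0.003] twist 0.001
```

View pics/t5.png

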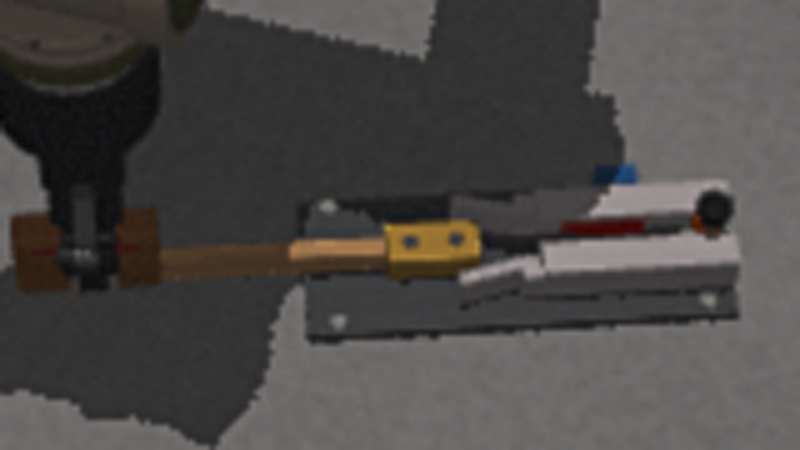

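View pics/wrist5.png

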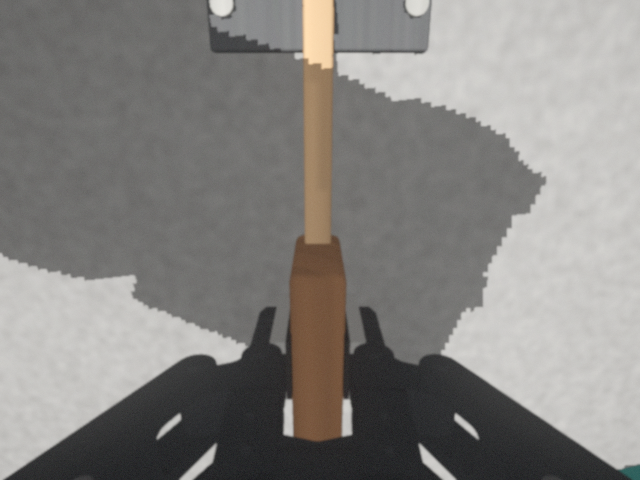

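The wrist view shows the plate edges at u=210 and 429 (centre 319.5) and the bar at 318. The tip is within about 0.5 mm of the centre line, so I'll push straight on and watch the force.

Request:
{"method": "servo_tool", "body": {
  "increments": [
    [[0.01,-0.1,0],0],
    [[0.02,-0.2,0],0],
    [[0.02,-0.3,0],0],
    [[0.02,-0.4,0],0],
    [[0.02,-0.5,0],0],
    [[0.02,-0.6,0],0]
  ]
}}

```text
time_s: 9.1
tool_pos: [0.4618, -0.0868, 0.0186]
tcp_rot: [-0.0, 0.998, -0.06, -0.0]
ft_force: [0.7, -0.7, -0.3]
width: 0.017
```

Run:
```python
from h import *
tipgo(-30,0.7,.0187)
cv2.imwrite('pics/scene6.png',robot.capture('scene')[:,:,::-1])
a=cv2.imread('pics/scene6.png')[160:250,260:420]
cv2.imwrite('pics/t6.png',cv2.resize(a,(800,450),interpolation=2))
```

```text
tip now [-48.02   0.82] z 0.0186 az err -0.0 F feed/left/z [-0.59 -0.75 -0.28]
shift [ 0.005 -0.721 -0.003] twist -0.0
```

View pics/t6.png

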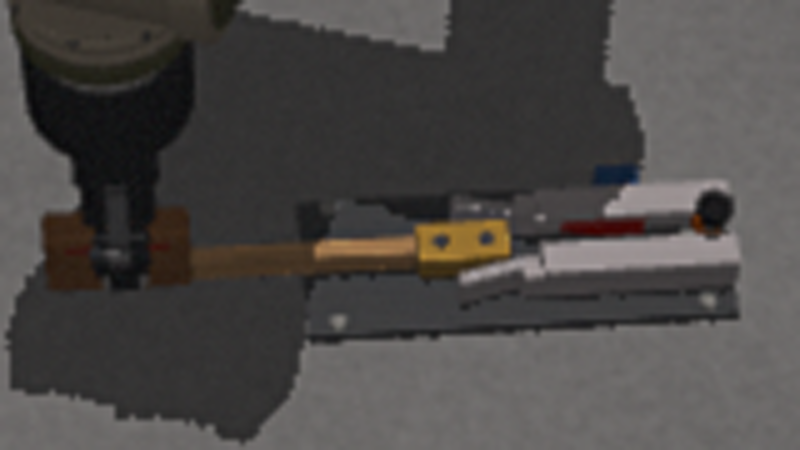

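The pad is square between the wings. I'll go on slowly into the channel.

Request:
{"method": "servo_tool", "body": {
  "increments": [
    [[0,-0.08,0],0],
    [[0,-0.16,0],0],
    [[0,-0.24,0],0],
    [[0,-0.32,0],0],
    [[0,-0.4,0],0],
    [[0,-0.48,0],0],
    [[0,-0.56,0],0],
    [[0,-0.64,0],0]
  ]
}}

```text
time_s: 9.95
tool_pos: [0.4637, -0.071, 0.0186]
tcp_rot: [-0.0, 0.998, -0.06, -0.0]
ft_force: [0.2, -0.1, -0.2]
width: 0.0176
```

Run:
```python
from h import *
tipgo(-20,0.7,.0187)
```

```text
tip now [-32.06   0.81] z 0.0186 az err 0.0 F feed/left/z [-0.09 -0.17 -0.17]
shift [ 0.004 -0.482 -0.003] twist 0.0
```

Request:
{"method": "servo_tool", "body": {
  "increments": [
    [[0,-0.06,0],0],
    [[0,-0.12,0],0],
    [[0,-0.18,0],0],
    [[0,-0.24,0],0],
    [[0,-0.3,0],0],
    [[0,-0.36,0],0],
    [[0,-0.42,0],0],
    [[0,-0.48,0],0]
  ]
}}

```text
time_s: 10.75
tool_pos: [0.4651, -0.0591, 0.0186]
tcp_rot: [-0.0, 0.998, -0.06, -0.0]
ft_force: [-0.3, -1.3, -1.2]
width: 0.0171
```

Run:
```python
from h import *
tipgo(0,0.7,.0187)
```

```text
tip now [-20.1    0.83] z 0.0186 az err -0.0 F feed/left/z [-1.32  0.16 -1.21]
shift [ 0.005 -0.804 -0.002] twist -0.001
```

Request:
{"method": "servo_tool", "body": {
  "increments": [
    [[0,-0.06,0],0],
    [[0,-0.12,0],0],
    [[0,-0.18,0],0],
    [[0,-0.24,0],0],
    [[0,-0.3,0],0],
    [[0,-0.36,0],0],
    [[0,-0.42,0],0],
    [[0,-0.48,0],0]
  ]
}}

```text
time_s: 11.55
tool_pos: [0.4666, -0.0472, 0.0186]
tcp_rot: [-0.0, 0.998, -0.06, 0.0]
ft_force: [-0.5, -0.4, -1.0]
width: 0.0172
```

Run:
```python
from h import *
tipgo(0,0.7,.0187)
for n in('scene','wrist'):
  cv2.imwrite(f'pics/{n}7.png',robot.capture(n)[:,:,::-1])
a=cv2.imread('pics/scene7.png')[160:250,260:420];b=cv2.imread('pics/wrist7.png')
cv2.imwrite('pics/t7.png',np.vstack([cv2.resize(a,(533,300),interpolation=2),cv2.resize(b[:240],(533,200))]))
```

```text
tip now [-8.12  0.81] z 0.0186 az err -0.0 F feed/left/z [-0.4   0.43 -1.02]
shift [ 0.004 -0.325 -0.002] twist -0.0
```

View pics/t7.png

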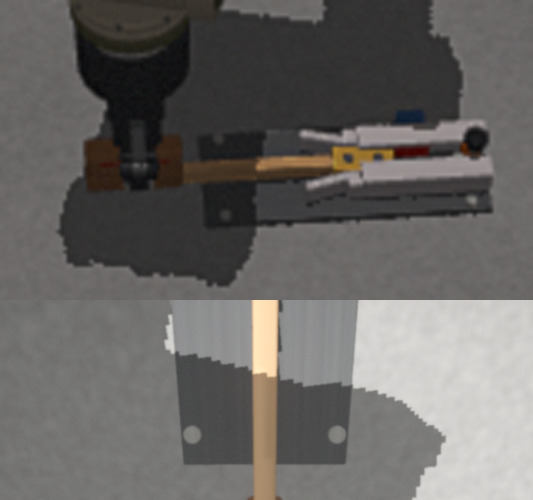

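Request:
{"method": "servo_tool", "body": {
  "increments": [
    [[0,-0.06,0],0],
    [[0,-0.12,0],0],
    [[0,-0.18,0],0],
    [[0,-0.24,0],0],
    [[0,-0.3,0],0],
    [[0,-0.36,0],0],
    [[0,-0.42,0],0],
    [[0,-0.48,0],0]
  ]
}}

```text
time_s: 12.45
tool_pos: [0.4683, -0.0357, 0.0188]
tcp_rot: [0.0, 0.998, -0.06, 0.0]
ft_force: [-0.7, -4.3, -0.7]
width: 0.0173
```

Run:
```python
from h import *
tipgo(20,0.7,.0187)
```

```text
tip now [3.53 0.49] z 0.0188 az err -0.01 F feed/left/z [-4.3   0.14 -0.67]
shift [-0.008 -0.659  0.002] twist -0.001
```

Request:
{"method": "servo_tool", "body": {
  "increments": [
    [[0,-0.06,0],0],
    [[0,-0.12,0],0],
    [[0,-0.18,0],0],
    [[0,-0.24,0],0],
    [[0,-0.3,0],0],
    [[0,-0.36,0],0],
    [[0,-0.42,0],0],
    [[0,-0.48,0],0]
  ]
}}

```text
time_s: 13.25
tool_pos: [0.4696, -0.0234, 0.0187]
tcp_rot: [0.0, 0.998, -0.06, 0.0]
ft_force: [0.9, -5.5, -0.9]
width: 0.0178
```

Run:
```python
from h import *
tipgo(20,0.7,.0187)
for n in('scene','side'):
  cv2.imwrite(f'pics/{n}8.png',robot.capture(n)[:,:,::-1])
a=cv2.imread('pics/scene8.png')[170:240,310:420]
b=cv2.imread('pics/side8.png')[240:330,310:390]
cv2.imwrite('pics/t8.png',np.hstack([cv2.resize(a,(440,280),interpolation=2),cv2.resize(b,(249,280),interpolation=2)]))
```

```text
tip now [15.89  0.72] z 0.0187 az err -0.01 F feed/left/z [-5.35 -1.58 -0.95]
shift [ 0.001 -0.164 -0.002] twist -0.001
```

View pics/t8.png

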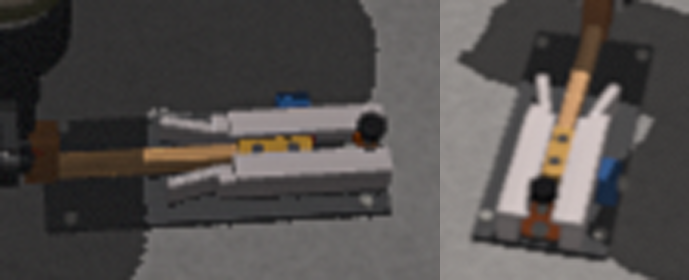

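Request:
{"method": "servo_tool", "body": {
  "increments": [
    [[0,-0.05,0],0],
    [[0,-0.1,0],0],
    [[0,-0.15,0],0],
    [[0,-0.2,0],0],
    [[0,-0.25,0],0],
    [[0,-0.3,0],0],
    [[0,-0.34,0],0],
    [[0,-0.36,0],0]
  ]
}}

```text
time_s: 14.15
tool_pos: [0.4705, -0.0144, 0.0186]
tcp_rot: [-0.0, 0.998, -0.06, -0.0]
ft_force: [0.7, -4.9, -0.9]
width: 0.0175
```

Run:
```python
from h import *
tipgo(30,0.7,.0187)
```

```text
tip now [24.89  0.88] z 0.0186 az err 0.01 F feed/left/z [-4.78 -1.33 -0.92]
shift [ 0.007 -0.204 -0.003] twist 0.001
```

Drag is steady at about 5 N. I'll crawl now, at 0.5 mm per row.

Request:
{"method": "servo_tool", "body": {
  "increments": [
    [[0,-0.02,0],0],
    [[0,-0.04,0],0],
    [[0,-0.06,0],0],
    [[0,-0.08,0],0],
    [[0,-0.1,0],0],
    [[0,-0.12,0],0],
    [[0,-0.14,0],0]
  ]
}}

```text
time_s: 14.85
tool_pos: [0.471, -0.011, 0.0186]
tcp_rot: [-0.0, 0.998, -0.06, 0.0]
ft_force: [1.9, -5.0, -0.9]
width: 0.0173
```

Request:
{"method": "servo_tool", "body": {
  "increments": [
    [[0,-0.015,0],0],
    [[0,-0.03,0],0],
    [[0,-0.045,0],0],
    [[0,-0.06,0],0],
    [[0,-0.075,0],0],
    [[0,-0.09,0],0]
  ]
}}

```text
time_s: 15.45
tool_pos: [0.4713, -0.0088, 0.0186]
tcp_rot: [-0.0, 0.998, -0.06, 0.0]
ft_force: [1.2, -4.4, -1.1]
width: 0.0174
```

Request:
{"method": "servo_tool", "body": {
  "increments": [
    [[0,-0.015,0],0],
    [[0,-0.03,0],0],
    [[0,-0.045,0],0],
    [[0,-0.06,0],0]
  ]
}}

```text
time_s: 15.85
tool_pos: [0.4714, -0.0073, 0.0186]
tcp_rot: [-0.0, 0.998, -0.06, -0.0]
ft_force: [1.1, -4.5, -1.2]
width: 0.0176
```

Request:
{"method": "servo_tool", "body": {
  "increments": [
    [[0,-0.012,0],0],
    [[0,-0.024,0],0],
    [[0,-0.036,0],0],
    [[0,-0.048,0],0]
  ]
}}

```text
time_s: 16.25
tool_pos: [0.4715, -0.0061, 0.0186]
tcp_rot: [-0.0, 0.998, -0.06, -0.0]
ft_force: [1.8, -3.9, -0.9]
width: 0.0172
```

Request:
{"method": "servo_tool", "body": {
  "increments": [
    [[0,-0.012,0],0],
    [[0,-0.024,0],0],
    [[0,-0.036,0],0],
    [[0,-0.048,0],0]
  ]
}}

```text
time_s: 16.65
tool_pos: [0.4717, -0.005, 0.0186]
tcp_rot: [0.0, 0.998, -0.06, -0.0]
ft_force: [1.9, -3.6, -0.4]
width: 0.017
```

Request:
{"method": "servo_tool", "body": {
  "increments": [
    [[0,-0.012,0],0],
    [[0,-0.024,0],0],
    [[0,-0.036,0],0],
    [[0,-0.048,0],0]
  ]
}}

```text
time_s: 17.05
tool_pos: [0.4719, -0.0037, 0.0187]
tcp_rot: [-0.0, 0.998, -0.06, 0.0]
ft_force: [1.6, -4.0, -1.0]
width: 0.0173
```

Run:
```python
from h import *
tipgo(40,0.7,.0187)
for n in('scene','side'):
  cv2.imwrite(f'pics/{n}9.png',robot.capture(n)[:,:,::-1])
a=cv2.imread('pics/scene9.png')[170:240,310:420]
b=cv2.imread('pics/side9.png')[240:330,310:390]
cv2.imwrite('pics/t9.png',np.hstack([cv2.resize(a,(440,280),interpolation=2),cv2.resize(b,(249,280),interpolation=2)]))
```

```text
tip now [35.67  0.82] z 0.0187 az err -0.0 F feed/left/z [-3.77 -2.11 -0.96]
shift [ 0.005 -0.173 -0.002] twist -0.0
```

View pics/t9.png

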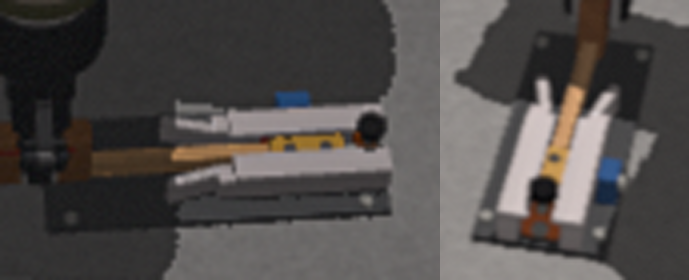

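The pad's front is close to the stop, with its edge at about x=343 in the crop. I'll keep crawling.

Request:
{"method": "servo_tool", "body": {
  "increments": [
    [[0,-0.012,0],0],
    [[0,-0.024,0],0],
    [[0,-0.036,0],0],
    [[0,-0.048,0],0]
  ]
}}

```text
time_s: 17.55
tool_pos: [0.472, -0.0029, 0.0187]
tcp_rot: [0.0, 0.998, -0.06, 0.0]
ft_force: [-0.0, -8.2, 0.4]
width: 0.0174
```

The force has risen to 8.2 N, so this is nose contact. The stiffness is about 10 N/mm. I'll add about 0.25 mm and hold.

Request:
{"method": "servo_tool", "body": {
  "increments": [
    [[0,-0.004,0],0],
    [[0,-0.008,0],0],
    [[0,-0.008,0],0]
  ]
}}

```text
time_s: 17.85
tool_pos: [0.4721, -0.0029, 0.0187]
tcp_rot: [0.0, 0.998, -0.06, 0.0]
ft_force: [0.2, -8.1, 0.0]
width: 0.0173
```

Request:
{"method": "servo_tool", "body": {
  "increments": [
    [[0,-0.006,0],0],
    [[0,-0.012,0],0],
    [[0,-0.012,0],0]
  ]
}}

```text
time_s: 18.15
tool_pos: [0.4722, -0.0028, 0.0188]
tcp_rot: [0.001, 0.998, -0.06, 0.0]
ft_force: [0.4, -9.7, 1.0]
width: 0.0174
```

Request:
{"method": "servo_tool", "body": {
  "increments": [
    [[0,-0.006,0],0],
    [[0,-0.012,0],0],
    [[0,-0.012,0],0]
  ]
}}

```text
time_s: 18.45
tool_pos: [0.4722, -0.0028, 0.0188]
tcp_rot: [0.001, 0.998, -0.06, 0.0]
ft_force: [-0.2, -11.2, 0.3]
width: 0.0172
```

Request:
{"method": "servo_tool", "body": {
  "increments": [
    [[0,0,0],0],
    [[0,0,0],0],
    [[0,0,0],0]
  ]
}}

```text
time_s: 18.75
tool_pos: [0.4722, -0.0028, 0.0188]
tcp_rot: [0.001, 0.998, -0.06, 0.0]
ft_force: [0.2, -11.7, 0.5]
width: 0.0175
```

Request:
{"method": "servo_tool", "body": {
  "increments": [
    [[0,-0.004,0],0],
    [[0,-0.004,0],0],
    [[0,-0.004,0],0],
    [[0,-0.004,0],0],
    [[0,-0.004,0],0],
    [[0,-0.004,0],0]
  ]
}}

```text
time_s: 19.35
tool_pos: [0.4722, -0.0028, 0.0188]
tcp_rot: [0.001, 0.998, -0.06, 0.0]
ft_force: [-0.0, -12.8, 1.1]
width: 0.0169
```

Run:
```python
from h import *
tipgo(30,0.7,.0187)
for n in('scene','side','wrist'):
  cv2.imwrite(f'pics/{n}10.png',robot.capture(n)[:,:,::-1])
a=cv2.imread('pics/scene10.png')[170:240,310:420]
b=cv2.imread('pics/side10.png')[240:330,310:390]
cv2.imwrite('pics/t10.png',np.hstack([cv2.resize(a,(440,280),interpolation=2),cv2.resize(b,(249,280),interpolation=2)]))
```

```text
tip now [36.63  0.55] z 0.0188 az err 0.04 F feed/left/z [-12.7   -1.5    1.11]
shift [-0.006  0.265  0.006] twist 0.005
```

View pics/t10.png

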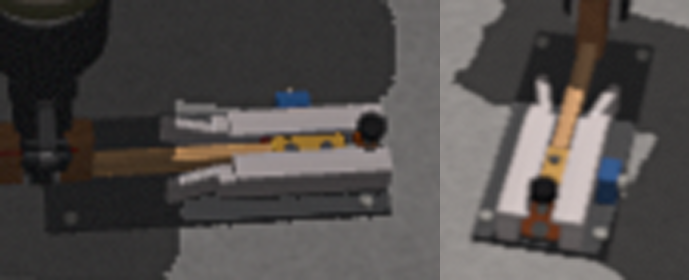

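View pics/wrist10.png

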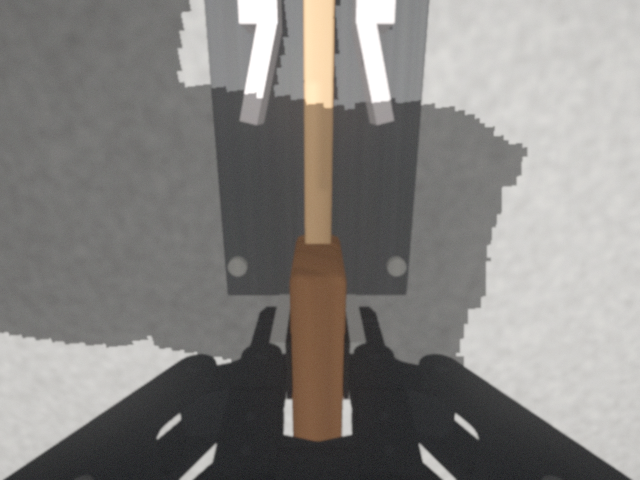

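The pad is firm against the nose, with the stop unmoved at 11–13 N for over a second. The stick is still seated in the grip, with the joint at v≈243 as before. I'll draw it straight back.

Request:
{"method": "servo_tool", "body": {
  "increments": [
    [[0,0.1,0],0],
    [[0,0.4,0],0],
    [[0,0.9,0],0],
    [[0,1.5,0],0],
    [[0,2.3,0],0],
    [[0,3.1,0],0],
    [[0,3.9,0],0],
    [[0,4.7,0],0]
  ]
}}

```text
time_s: 20.3
tool_pos: [0.4574, -0.1196, 0.0185]
tcp_rot: [-0.0, 0.998, -0.06, -0.0]
ft_force: [-0.1, -0.4, -1.7]
width: 0.0175
```

Request:
{"method": "servo_tool", "body": {
  "increments": [
    [[0,0.7,0],0],
    [[0,1.4,0],0],
    [[0,2,0],0],
    [[0,2.4,0],0],
    [[0,2.5,0],0],
    [[0,2.5,0],0]
  ]
}}

```text
time_s: 20.9
tool_pos: [0.4503, -0.1805, 0.0186]
tcp_rot: [-0.0, 0.998, -0.06, -0.0]
ft_force: [-0.7, 0.1, -0.6]
width: 0.0175
```

Run:
```python
from h import *
tipgo(-143,0.7,.0112)
for n in('scene','side'):
  cv2.imwrite(f'pics/{n}11.png',robot.capture(n)[:,:,::-1])
a=cv2.imread('pics/scene11.png')[150:270,250:420]
b=cv2.imread('pics/side11.png')[180:330,300:400]
cv2.imwrite('pics/t11.png',np.hstack([cv2.resize(a,(510,360),interpolation=2),cv2.resize(b,(240,360),interpolation=2)]))
```

```text
tip now [-142.35    0.96] z 0.0186 az err -0.03 F feed/left/z [-0.02  0.68 -0.57]
shift [0.01  0.026 0.295] twist -0.003
```

View pics/t11.png

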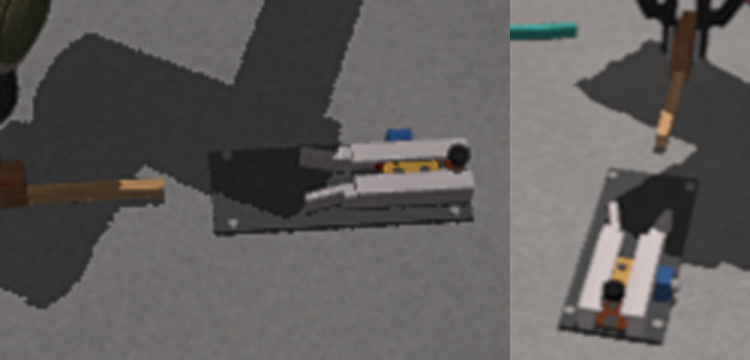

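The pad stays against the stop and the stick is about 35 mm clear of the guide. I'll lower and release.

Request:
{"method": "servo_tool", "body": {
  "increments": [
    [[0,0,0.1],0],
    [[0,0,0.2],0],
    [[0,0,0.27],0],
    [[0,0,0.3],0],
    [[0,0,0.3],0]
  ]
}}

```text
time_s: 21.5
tool_pos: [0.4504, -0.1803, 0.011]
tcp_rot: [-0.0, 0.998, -0.06, -0.0]
ft_force: [0.1, 1.1, -0.4]
width: 0.0177
```

Request:
{"method": "servo_tool", "body": {
  "increments": [
    [[0,0,0.02],0],
    [[0,0,0.03],0],
    [[0,0,0.03],0]
  ]
}}

```text
time_s: 21.8
tool_pos: [0.4505, -0.1804, 0.0107]
tcp_rot: [0.0, 0.998, -0.06, 0.0]
ft_force: [-0.7, 0.2, 3.9]
width: 0.0169
```

The stick is on the bench, with about 4.5 N upward. I'll open, wait, then rise straight up.

Request:
{"method": "servo_tool", "body": {
  "increments": [
    [[0,0,0],0],
    [[0,0,0],0],
    [[0,0,0],0],
    [[0,0,0],0],
    [[0,0,0],0],
    [[0,0,0],0],
    [[0,0,0],0],
    [[0,0,0],0]
  ],
  "gripper": 0
}}

```text
time_s: 22.6
tool_pos: [0.4505, -0.1804, 0.0104]
tcp_rot: [-0.0, 0.998, -0.06, 0.0]
ft_force: [-0.4, -0.7, 0.0]
width: 0.0856
```

Request:
{"method": "servo_tool", "body": {
  "increments": [
    [[0,0,-0.3],0],
    [[0,0,-1],0],
    [[0,0,-2.2],0],
    [[0,0,-3.6],0],
    [[0,0,-5],0],
    [[0,0,-6],0],
    [[0,0,-6.5],0],
    [[0,0,-6.5],0]
  ]
}}

```text
time_s: 23.4
tool_pos: [0.451, -0.1807, 0.175]
tcp_rot: [0.001, 0.998, -0.06, 0.002]
ft_force: [-0.2, 0.2, -0.2]
width: 0.0854
```

Request:
{"method": "servo_tool", "body": {
  "increments": [
    [[0,-0.5,0],0],
    [[0,-1.5,0],0],
    [[0,-3,0],0],
    [[0,-4.5,0],0],
    [[0,-5.5,0],0],
    [[0,-6,0],0],
    [[0,-6,0],0],
    [[0,-6,0],0]
  ]
}}

```text
time_s: 24.2
tool_pos: [0.4684, -0.0319, 0.1725]
tcp_rot: [0.0, 0.998, -0.06, -0.0]
ft_force: [-0.8, 0.0, 0.8]
width: 0.0854
```

Run:
```python
from h import *
s=robot.read_state();np.save('w12.npy',np.r_[s['tool_pos'],s['tcp_rot']])
cv2.imwrite('pics/w12.png',robot.capture('wrist')[:,:,::-1])
cv2.imwrite('pics/side12.png',robot.capture('side')[:,:,::-1])
```

```text
(no output)
```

View pics/w12.png

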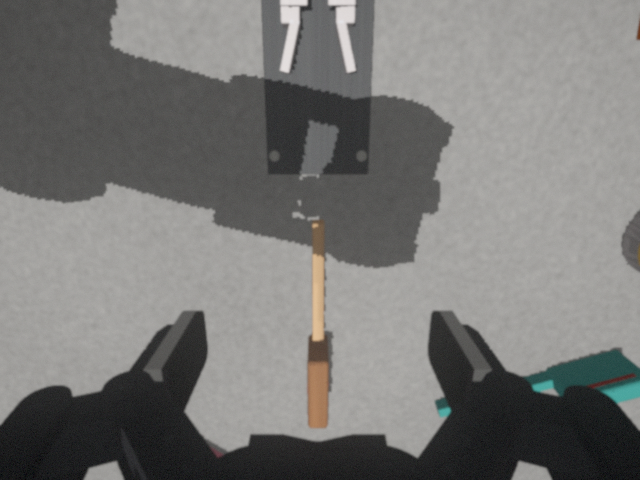

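View pics/side12.png

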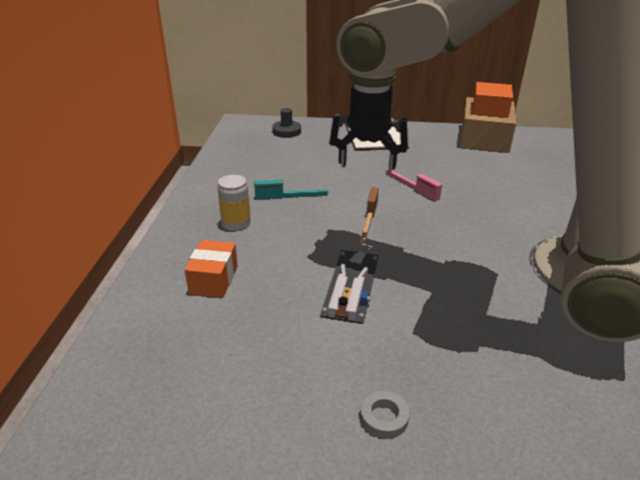

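The stick lies upright and level on the bench, with its tip at (318,222) and the guide edge at v≈174. The bystanders haven't moved. Last, I'll look at the pad from above.

Request:
{"method": "servo_tool", "body": {
  "increments": [
    [[0,-0.5,0],0],
    [[0,-1.5,0],0],
    [[0,-2.8,0],0],
    [[0,-4,0],0],
    [[0,-4.5,0],0],
    [[0,-4.5,0],0],
    [[0,-4.5,0],0]
  ]
}}

```text
time_s: 25.0
tool_pos: [0.482, 0.0796, 0.1728]
tcp_rot: [0.0, 0.998, -0.06, -0.0]
ft_force: [0.0, -1.0, -0.1]
width: 0.0853
```

Run:
```python
from h import *
cv2.imwrite('pics/w13.png',robot.capture('wrist')[:,:,::-1])
a=cv2.imread('pics/w13.png')[0:250,240:400]
cv2.imwrite('pics/w13z.png',np.clip(1.3*cv2.resize(a,(384,600),interpolation=2).astype(float),0,255).astype(np.uint8))
```

```text
(no output)
```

View pics/w13z.png

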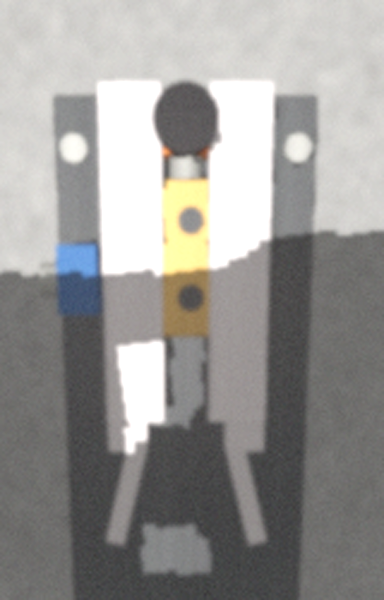

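The pad sits on the nose with no gap, straight in the channel. I'll hand the job in.

```bash
python3 -c "
from rig import robot
print(robot.finish_job())"
```

```text
the job is handed in; nothing more can be done
None
```

I fed the pad home with the stick, drew the stick out and laid it on the bench, and handed the job in at about 25 s of the 61 s allowed. No verdict was reported.

- **Feeding:** I gripped the stick by its block and pushed the pad off the apron and through the wings. Passing the jaw took about 4–5 N.
- **Home:** The nose was felt where the pad's front reached about guide x = 81 mm. I held the stick on the pad for over a second at 8–13 N. The highest force I read was 12.8 N, below the 20 N limit.
- **Stick:** It lies upright and level on the bench, its tip about 37 mm behind the guide. I lowered it, released it and lifted the arm clear.
- **Last checks:** From above, the pad sits straight in the channel with no visible gap to the nose. In the side picture the carton, canister and bearing ring look where they started; I did not re-measure their positions.
- **Disagreements:** The three cameras put the guide 1–2 mm apart across the feed. I settled this by comparing the bar with the guide plate's edges in the wrist picture. The stick's 18 mm grip block read about 17 mm across, both in the finger opening and in the wrist picture. Neither affected the job.

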